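Seat the filter canister and flush it with the service key

TASK

Put the filter canister on its base so that both pegs come through its foot and it sits flat, and let go of it. Then take the service key from its wooden stand, push it fully into the service lock, turn it clockwise to its stop and back home, draw it out and put it fully back in its stand. Keep the canister upright and leave the other things on the bench where they are.

Things in the scene. Friction and masses are not known exactly. Their poses are not given: they have to be found in the camera images.
- canister: Loose white water-filter canister, 0.3 to 0.65 kg, 140 mm tall, upright. Origin: centre of its underside; z up. Foot: flange 130 (x) by 64 (y) by 12 mm with two 16 mm square through-holes at x = +48 and -48 mm, y = 0. Round body 62 mm in diameter, z 12 to 95 mm. Its two ends are alike: it may be seated either way round.
- canister_grip (a point): Point in the canister's grey grip block, 121 mm above the canister's origin, axes as canister. The block is 56 mm long (x), 22 mm thick (y), from 95 to 140 mm above the origin; grasp it from above across its thickness.
- dock: Fixed grey base 170 (x) by 90 (y) by 20 mm for the canister. Origin: centre of its underside. Two upright round steel pegs, 12 mm in diameter, at x = +48 and -48 mm, y = 0, rise 28 mm above its top; their upper 8 mm taper to 6 mm across. Yaw within about 0.5 rad.
- dock_seat (a point): Centre of the base's top face (20 mm above the bench), midway between the pegs, axes as dock. The canister's origin lies here when it is seated.
- key: Loose steel service key, 91 mm long, 0.13 to 0.19 kg, upright, handle up. Origin: centre of the underside of its round shoulder (36 mm diameter, z 0 to 5 mm). Below: round shank 10 mm in diameter to z = -9 mm, then a flat bit 24 mm wide (x), 6 mm thick (y), z -9 to -28 mm, lower edge rounded. The two ends of x are alike: a half turn makes no difference to lock or stand.
- key_grip (a point): Point in the key's flat handle, 41 mm above the key's origin, axes as key. The handle is 64 mm wide (x), 10 mm thick (y), from 17 to 63 mm above the origin; grasp it from above across its thickness. Between shoulder and handle is a round neck 14 mm in diameter.
- stand: Fixed wooden block 80 (x) by 70 (y) by 45 mm in which the key stands. A slot 30 mm (x) by 12 mm (y), 35 mm deep, opens in the middle of its top. Origin: centre of its underside.
- stand_top (a point): Middle of the slot's mouth on the stand's top (45 mm above the bench), axes as stand. The key's origin lies here when the key is put away, its shoulder resting on the block; at the start the key stands so, its x along the slot to within 0.05 rad.
- lock: Fixed grey lock housing 90 by 90 by 60 mm with a bare aluminium top plate. Origin: centre of its underside. In the plate, 6 mm thick, a keyhole: slot 28 mm (x) by 9 mm (y) with a 13 mm square in its middle. The key goes in with its x along the lock's x; once turned, its bit is caught under the plate and it comes out only within about 0.1 rad of home. Yaw within about 0.5 rad.
- lock_mouth (a point): Middle of the keyhole on top of the plate (60 mm above the bench), axes as lock. The key's origin lies here when the key is fully in, its shoulder resting on the plate.
- rotor (a joint): Rotor under the plate, with a slot 8 mm wide for the bit. 0: home (in line with the keyhole, as at the start); grows clockwise seen from above to the stop at 1.2 rad. Stays where left; turning takes 0.04 N m. The bit has about 0.08 rad play each way in it, so the key leads by that. A dark seen-only ring with a pointer on the plate turns with it; at home it faces the dark mark at the lock's +x side.
- funnel: Blue silicone funnel standing mouth down, 90 mm across, 95 mm tall; not part of the job, leave it alone. Origin on its underside.
- pump: Steel bicycle hand pump with cross handle lying at the back of the bench, about 325 mm long, 28 mm in diameter; its long x axis points roughly along the bench's y; not part of the job, leave it alone. Origin on its underside.
- flask: Aluminium bottle with black screw cap, upright, 72 mm in diameter, 210 mm tall; not part of the job, leave it alone. Origin on its underside.
- brush: Flat brush with a wooden handle lying down, its long axis roughly along the bench's y; not part of the job, leave it alone. Origin on its underside.
- clamp: Steel bar clamp lying flat, about 190 mm long, 14 mm high; not part of the job, leave it alone. Origin on its underside.
- tin: Small round aluminium tin, 44 mm in diameter, 42 mm tall, among the task's things; not part of the job, leave it alone. Origin on its underside.
There are look-alikes about, which are no part of the job. Several things have the shape of the key; the one meant has the colours described above.

How it is judged:
By the outcome, as a careful person would: the job done as asked, in the order asked, and still so for the second after the job is handed in, with the robot touching nothing.
It also fails if it takes over 72 s, if anything falls off the work surface, if the arm or the gripper's body presses on something with over 40 N, if the wrist force passes 120 N, or if a joint passes its speed limit or range.

ROBOT

A 6-joint arm with a two-finger parallel gripper is mounted at the origin on the work surface. World frame = base frame: x ahead of the robot, y to its left, z up, the work surface at z = 0. Lengths are in m, angles in rad, forces in N, time in s.
With the tool pointing down it reaches from about 0.3 to 0.85 m from the base axis. Payload 5.4 kg.
Tool frame: the origin (TCP) lies midway between the tips of the shut fingers; the grasp point (between the pads) lies 19 mm behind it; z points along the fingers, x is the direction in which the jaws open and shut, and the axes are right-handed (so a half turn about z gives the same grasp; the last joint's range is limited). The gripper opens to 85 mm and grips with 20 to 120 N. Pads are 22 mm wide; open, the fingers measure 114 mm over their backs; the gripper's body (76 mm by 85 mm) begins 54 mm behind the grasp point. The pads swing forward as they close: fully open they stand 13 mm farther back than shut.
Start: joints at [1.058, 0.158, 1.597, -0, 1.386, -0.21], TCP at [0.171, 0.549, 0.231] pointing down, gripper open.
Joint ranges: [-2.91, 2.91], [-0.94, 2.29], [0.18, 2.7], [-1.29, 4.43], [0.17, 2.64], [-3, 3]. Speed limits (rad/s): [2.57, 2.57, 3.14, 3.14, 3.14, 3.14].

INTERFACE

Orientations are given as a unit quaternion [w, x, y, z].
In Python, from plant import arm gives the robot as it stands.
- The arm moves only by the shell command python3 -m crank 'ROWS' [OPENING]. ROWS is JSON, a list that holds one entry, the list of rows, each a list of 4 numbers: the shift along the tool's x, y, z in cm, then the turn about the tool's z in rad. A call has exactly 5 rows; each row is the pose to reach, as a shift and turn from the pose commanded when the call began, along the tool's axes at that moment; what a row does not reach only later rows make up. A row lasts 1/10 s, in which the tool goes at most 50 mm and 8.59 degrees, less where a joint would pass 70% of its speed; a pose out of reach is approached as far as the arm can. A call with a gripper value outside its range is refused whole. OPENING is the finger opening in cm, from 0 to 8.54, set as the call begins (- or left out, the last holds). The fingers move at their own pace and stop on an object; the grip force is fixed at half the most. Time passes only in rows, so rows that repeat a pose let the fingers close, or fill a call up. It gives the time, the measured TCP pose, the force and the opening at its end, in the units of the state.
- arm.get_state(): the state, without advancing time (a new reading comes with each control period).
- arm.camera(name): name is "side" or "top" or "wrist"; returns a dict with "pixels" (400x640x3 uint8, red, green, blue), "intrinsics" (3x3 intrinsics, pixels), "xyz" and "orientation" of the camera in the world. Camera axes: x right, y up, looking along -z (the intrinsics and any distortion apply to the point x, -y, -z); pixel columns grow to the right and rows downward; lengths in m; the calibration is good to about 2 mm. A picture is of the moment at which its call begins. There is no depth.
- arm.close_job(): hands the job in, once; it reports no verdict.
The state is a dict: "clock": time; "qpos": joint angles; "dq": joint speeds; "joint_efforts": joint torques, N m; "eef_pos": TCP position; "orientation": TCP orientation; "force": force on the tool from outside, world axes, zero at the start; "moment": the same for the moment, N m; "opening": finger opening in m.
Only numpy, scipy, OpenCV 4.12 (cv2) and the standard library are available. Lean on these libraries where they do the work, as an engineer would, in place of code of your own. Each camera call takes 0.05 s, during which the arm holds its last target. There are 200 camera calls.

## Working session

There is one attempt and no reset: what is moved stays moved. The work goes in short steps, Python scripts to look and compute and a shell command to move; the robot and the scene stay as the last step left them, time stands still between calls to the robot, and variables do not carry over. Pictures are saved under pics/ and viewed, about 8 in all and at most 12, crops included, and the job is handed in when it is done.

```bash
ls; mkdir -p pics
cat > h.py <<'E'
import numpy as np, cv2
from scipy.spatial.transform import Rotation as R
from plant import arm
def rot(q): return R.from_quat([q[1],q[2],q[3],q[0]]).as_matrix()
def snap(name,f):
    c=arm.camera(name); cv2.imwrite(f'pics/{f}.png',c['pixels'][:,:,::-1])
    np.savez(f'pics/{f}.npz',K=c['intrinsics'],p=c['xyz'],q=c['orientation'])
    return c
def ray(f,u,v,z):
    d=np.load(f'pics/{f}.npz'); r=np.linalg.inv(d['K'])@[u,v,1]; r=rot(d['q'])@(r*[1,-1,-1])
    return d['p']+r*(z-d['p'][2])/r[2]
def proj(f,P):
    d=np.load(f'pics/{f}.npz'); c=rot(d['q']).T@(np.array(P)-d['p']); c=c*[1,-1,-1]; u=d['K']@c; return u[:2]/u[2]
def crop(f,u0,v0,w,h,s,out):
    i=cv2.imread(f'pics/{f}.png')[v0:v0+h,u0:u0+w]; cv2.imwrite(f'pics/{out}.png',cv2.resize(i,None,fx=s,fy=s,interpolation=cv2.INTER_CUBIC))
def togo(P,yaw=None):
    """shift (cm, tool axes) and turn for TCP to go to P with tool x at world yaw (mod pi)"""
    s=arm.get_state(); M=rot(s['orientation']); d=M.T@(np.array(P)-s['eef_pos'])*100
    y=np.arctan2(M[1,0],M[0,0]); t=None
    if yaw is not None: t=-((yaw-y+np.pi/2)%np.pi-np.pi/2)
    print('t',round(s['clock'],2),'tcp',np.round(s['eef_pos'],4),'yaw',round(y,3),'shift',np.round(d,2),'turn',t,'q6',round(s['qpos'][5],2),'tilt',np.round(M[:,2],3),'F',np.round(s['force'],1),'open',round(s['opening'],4))
E
python3 - <<'E'
from h import *
c=snap('top','t0'); print(c['intrinsics'],c['xyz'],c['orientation'],c.keys())
c=snap('side','s0'); print(c['xyz'],c['orientation'])
print(arm.get_state())
E
```

```text
pics
[[496.63872826   0.         313.85238033]
 [  0.         496.63872826 201.75901898]
 [  0.           0.           1.        ]] [0.52447866 0.00188614 1.22340987] [ 0.70774796  0.01934217 -0.02312177 -0.70582157] dict_keys(['pixels', 'intrinsics', 'xyz', 'orientation'])
[ 0.28156726 -0.94904249  0.81305465] [ 0.88083166  0.44754548 -0.0695639  -0.13783868]
{'clock': 0.1, 'qpos': array([ 1.05787999e+00,  1.58993703e-01,  1.59810563e+00, -1.44872052e-05,
        1.38617872e+00, -2.10111361e-01]), 'dq': array([-0.00064006, -0.00141602, -0.00310472, -0.00124906, -0.00172835,
       -0.00021644]), 'joint_efforts': array([-7.87582067e-04, -3.96991861e+01, -3.32336354e+01, -3.35856093e-04,
        4.22180616e-03, -1.52299447e-05]), 'eef_pos': array([0.17122675, 0.54835392, 0.23041137]), 'orientation': array([ 3.53094661e-04,  8.05665955e-01,  5.92369529e-01, -7.65189947e-04]), 'force': array([-0.12506922, -0.39540318, -0.27051361]), 'moment': array([ 0.00803203, -0.0228399 , -0.04328111]), 'opening': 0.08557238167758274}
```

View pics/t0.png

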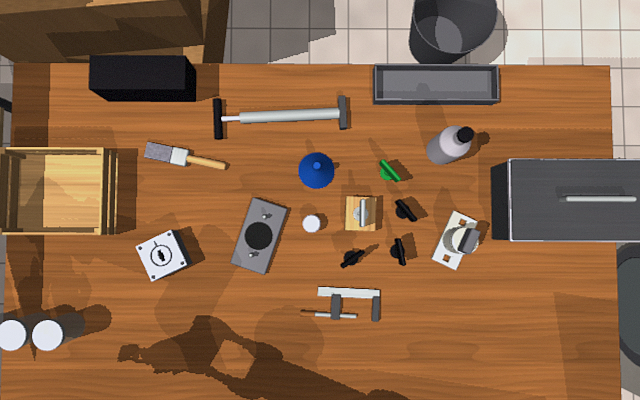

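View pics/s0.png

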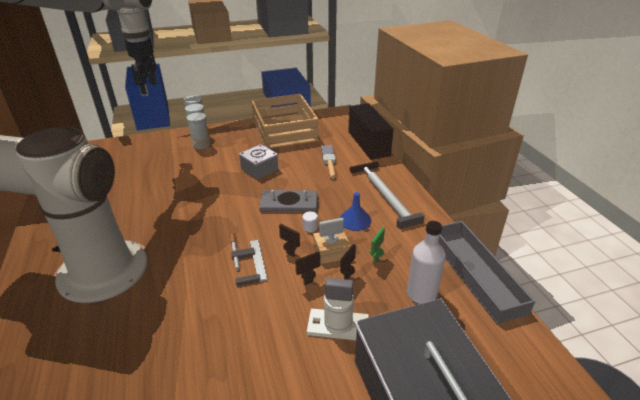

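Count 2. The top view shows image up = +x and left = +y. Things that could be taken for the key:
- steel in the wooden stand (360,212)
- black (404,210), (352,258), (400,250)
- green (389,170)

I choose the steel one at (360,212). The canister is at (458,238), the dock at (260,235) and the lock at (162,255). Next I check these in a close crop.

Run:
```python
from h import *
i=cv2.imread('pics/t0.png')
a=i[195:280,130:295]; b=i[190:272,335:500]
cv2.imwrite('pics/c0.png',cv2.resize(np.vstack([a,b]),None,fx=3.55,fy=3.55,interpolation=cv2.INTER_CUBIC))
```

```text
(no output)
```

View pics/c0.png

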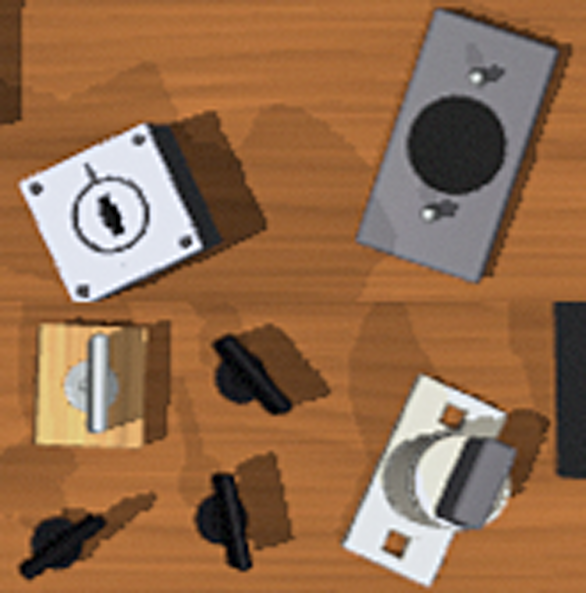

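Run:
```python
from h import *
def P(cu,cv,z):
    c=np.array([130+cu/3.55,195+cv/3.55]) if cv<302 else np.array([335+cu/3.55,190+(cv-302)/3.55])
    return ray('t0',*(c-.5+.0),z)
def rep(n,pts,z):
    q=[P(*p,z) for p in pts]; print(n,np.round(q,4)[:,:2].tolist(),'mean',np.round(np.mean(q,0),4)); return q
q=rep('lock',[(20,185),(148,124),(203,243),(83,300)],.06); print([np.linalg.norm(q[i]-q[i-1]) for i in range(4)])
rep('hole',[(111,214)],.06)
q=rep('mark',[(90,172),(111,214)],.06)
for n,p,z in (('pegs',[(478,76),(430,213)],.047),('holes',[(455,415),(396,543)],.012),('key',[(98,338),(95,430)],.108)):
    q=rep(n,p,z); d=q[0]-q[1]; print(' len',np.linalg.norm(d),'yaw',np.arctan2(d[1],d[0]))
rep('stand',[(42,325),(146,322),(140,447),(36,444)],.045)
rep('grip',[(463,440),(515,447),(487,528),(437,520)],.14)
```

```text
lock [[0.4886, 0.4118], [0.5287, 0.3288], [0.451, 0.2912], [0.4138, 0.3689]] mean [0.4705 0.3502 0.06  ]
[np.float64(0.08625064701174275), np.float64(0.09228567214542538), np.float64(0.08634641222963291), np.float64(0.08614810166159839)]
hole [[0.4698, 0.3518]] mean [0.4698 0.3518 0.06  ]
mark [[0.4972, 0.3662], [0.4698, 0.3518]] mean [0.4835 0.359  0.06  ]
pegs [[0.5613, 0.1133], [0.4703, 0.1444]] mean [0.5158 0.1288 0.047 ]
 len 0.09618473500582125 yaw -0.3288674698064199
holes [[0.5505, -0.368], [0.4628, -0.3262]] mean [ 0.5067 -0.3471  0.012 ]
 len 0.09716818232855429 yaw -0.44491052979331974
key [[0.5967, -0.1126], [0.5384, -0.1105]] mean [ 0.5675 -0.1116  0.108 ]
 len 0.05833636504323791 yaw -0.03581187732358199
stand [[0.6094, -0.0816], [0.6116, -0.1513], [0.5279, -0.1469], [0.5297, -0.0775]] mean [ 0.5696 -0.1143  0.045 ]
grip [[0.5324, -0.3336], [0.5282, -0.3656], [0.4786, -0.3475], [0.4834, -0.3169]] mean [ 0.5057 -0.3409  0.14  ]
```

Count 3. The chosen key is steel on wood: bar at crop (97,340)-(95,430), shoulder behind it. The black and green ones are ruled out. Sizes check out: pegs 96.2 mm apart, holes 97.2 mm, lock sides about 88 mm. I'll fly over with the wrist camera on the way to the canister.

Run:
```python
from h import *
togo([.44,.33,.33]); togo([.50,.125,.33]);togo([.50,-.335,.33],1.126)
```

```text
t 0.1 tcp [0.1712 0.5484 0.2304] yaw 1.268 shift [-12.84  32.16  -9.95] turn None q6 -0.21 tilt [-0.001 -0.001 -1.   ] F [-0.1 -0.4 -0.3] open 0.0856
t 0.1 tcp [0.1712 0.5484 0.2304] yaw 1.268 shift [-30.62  44.    -9.92] turn None q6 -0.21 tilt [-0.001 -0.001 -1.   ] F [-0.1 -0.4 -0.3] open 0.0856
t 0.1 tcp [0.1712 0.5484 0.2304] yaw 1.268 shift [-74.53  57.72  -9.86] turn 0.14199430335735874 q6 -0.21 tilt [-0.001 -0.001 -1.   ] F [-0.1 -0.4 -0.3] open 0.0856
```

```bash
python3 -m crank '[[[-1.5,3.8,-2,0],[-3,7.6,-4,0],[-4.5,11.4,-6,0],[-6,15.2,-8,0],[-7.5,19,-10,0]]]' 8.5; python3 -m crank '[[[-1.7,4.4,0,0],[-3.5,8.8,0,0],[-5.3,13.2,0,0],[-5.3,13.2,0,0],[-5.3,13.2,0,0]]]'
python3 - <<'E'
from h import *
c=snap('wrist','w1'); togo([.50,.125,.33]);M=rot(c['orientation']);s=arm.get_state();T=rot(s['orientation'])
print(c['xyz'],T.T@(c['xyz']-s['eef_pos']),T.T@M, proj('w1',[.4705,.35,.06]),c['intrinsics'])
E
```

```text
clock: 0.6
eef_pos: [0.3313, 0.4193, 0.3317]
orientation: [0.0, 0.806, 0.592, -0.0]
force: [0.8, 0.4, -0.3]
opening: 0.085
clock: 1.1
eef_pos: [0.4408, 0.33, 0.3306]
orientation: [-0.0, 0.806, 0.592, -0.001]
force: [-0.6, -0.5, 0.4]
opening: 0.085
t 1.15 tcp [0.4402 0.3308 0.3308] yaw 1.268 shift [-17.86  11.85   0.07] turn None q6 -0.84 tilt [-0.001  0.    -1.   ] F [-0.3  0.6 -0.5] open 0.0848
[0.37784476 0.35051553 0.47452476] [ 0.00017302 -0.06554733 -0.14360637] [[ 9.99997236e-01  1.99199209e-03  1.24885712e-03]
 [ 2.25039995e-03 -9.64760805e-01 -2.63118842e-01]
 [ 6.80717752e-04  2.63120925e-01 -9.64762621e-01]] [341.42093639 186.96489569] [[277.38897886   0.         323.21185585]
 [  0.         277.38897886 202.12421053]
 [  0.           0.           1.        ]]
```

View pics/w1.png

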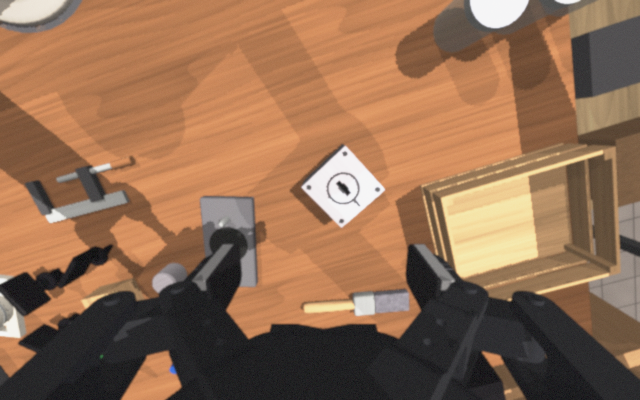

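Count 4. The lock is at wrist px (342,187) against (341,187) predicted, so the top measurement agrees. On to the canister.

Run:
```python
from h import *
togo([.44,-.32,.27],1.126)
```

```text
t 1.15 tcp [0.4402 0.3308 0.3308] yaw 1.268 shift [-62.12  19.42   6.08] turn 0.14171792956874052 q6 -0.84 tilt [-0.001  0.    -1.   ] F [-0.3  0.6 -0.5] open 0.0848
```

```bash
python3 -m crank '[[[-4.2,1.3,0,0],[-8.4,2.6,0,0],[-12.6,3.9,0,0],[-16.8,5.2,0,0],[-21,6.5,0,0]]]' >/dev/null; python3 -m crank '[[[-4.2,1.3,0,0],[-8.4,2.6,0,0],[-12.6,3.9,0,0],[-16.8,5.2,0,0],[-21,6.5,0,0]]]'>/dev/null;  python3 -m crank '[[[-4.2,1.3,1,0.05],[-8.4,2.6,3,0.1],[-12.6,3.9,4.5,0.14],[-16.8,5.2,6,0.14],[-20.1,6.5,6,0.14]]]'
python3 -m crank '[[[0,0,0,0],[0,0,0,0],[0,0,0,0],[0,0,0,0],[0,0,0,0]]]' >/dev/null
python3 - <<'E'
from h import *
c=snap('wrist','w2'); togo([.506,-.344,.102],1.126)
print([proj('w2',p) for p in ([.5505,-.368,.012],[.4628,-.3262,.012],[.506,-.345,.14])])
E
```

```text
clock: 2.65
eef_pos: [0.4411, -0.3199, 0.2686]
orientation: [-0.002, 0.845, 0.535, -0.0]
force: [0.2, 0.4, 1.0]
opening: 0.085
t 3.2 tcp [ 0.4419 -0.3194  0.2717] yaw 1.129 shift [ 0.52  6.84 16.97] turn 0.0033107503962734874 q6 -1.98 tilt [ 0. -0. -1.] F [-0.5  0.2  0.3] open 0.085
[array([324.39732323, 248.0278713 ]), array([324.68361906, 187.8732012 ]), array([326.530035  , 255.50194829])]
```

View pics/w2.png

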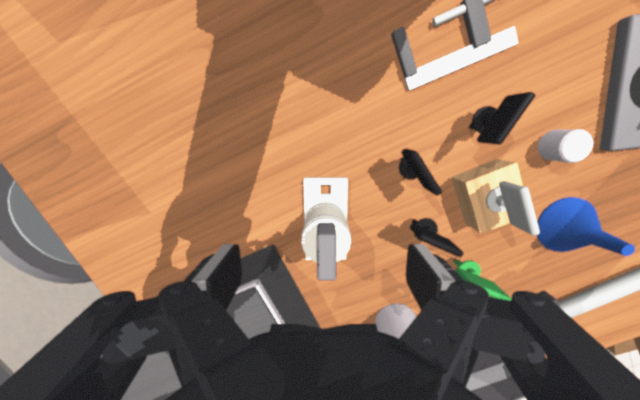

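Count 5. Near flange hole at (325,189), predicted (325,188). The grip block spans (317-336, 225-280) and is centred laterally as predicted. Descend and grasp.

```bash
python3 -m crank '[[[0.2,3.5,1,0],[0.5,6.7,3,0],[0.5,6.7,7,0],[0.5,6.7,11,0],[0.5,6.7,14,0]]]' >/dev/null; python3 -m crank '[[[0,0,2,0],[0,0,3,0],[0,0,3,0],[0,0,3,0],[0,0,3,0]]]'; python3 -m crank '[[[0,0,0,0],[0,0,0,0],[0,0,0,0],[0,0,0,0],[0,0,0,0]]]' 1.0;python3 -m crank '[[[0,0,0,0],[0,0,0,0],[0,0,0,0],[0,0,0,0],[0,0,0,0]]]'
python3 -m crank '[[[0,0,-2,0],[0,0,-4,0],[0,0,-7,0],[0,0,-10,0],[0,0,-12,0]]]'
python3 -m crank '[[[0,0,0,0],[0,0,0,0],[0,0,0,0],[0,0,0,0],[0,0,0,0]]]'
python3 - <<'E'
from h import *
c=snap('wrist','w3'); togo([.5158,.1288,.102+.11],-.329+np.pi/2)
togo([.506,-.344,.102],1.126)
crop('w3',240,90,160,200,3,'w3c')
E
```

```text
clock: 4.2
eef_pos: [0.5053, -0.3453, 0.1033]
orientation: [0.002, 0.845, 0.535, 0.0]
force: [1.2, -0.9, 1.0]
opening: 0.0849
clock: 4.7
eef_pos: [0.5043, -0.3447, 0.1015]
orientation: [0.0, 0.845, 0.535, -0.0]
force: [-1.1, -0.3, 1.3]
opening: 0.0215
clock: 5.2
eef_pos: [0.5043, -0.3447, 0.1015]
orientation: [0.0, 0.845, 0.535, -0.0]
force: [0.1, -0.7, 1.2]
opening: 0.0214
clock: 5.7
eef_pos: [0.5044, -0.344, 0.2222]
orientation: [-0.0, 0.845, 0.535, 0.0]
force: [0.9, -0.5, -4.2]
opening: 0.0214
clock: 6.2
eef_pos: [0.5038, -0.344, 0.2198]
orientation: [-0.001, 0.845, 0.535, -0.0]
force: [-0.1, -0.7, -4.2]
opening: 0.0214
t 6.25 tcp [ 0.504  -0.3441  0.2202] yaw 1.128 shift [ 43.24 -19.19   0.88] turn -0.11383115530776222 q6 -1.92 tilt [-0.001  0.001 -1.   ] F [ 0.1  0.7 -5. ] open 0.0213
t 6.25 tcp [ 0.504  -0.3441  0.2202] yaw 1.128 shift [ 0.09  0.2  11.82] turn 0.001965171487134487 q6 -1.92 tilt [-0.001  0.001 -1.   ] F [ 0.1  0.7 -5. ] open 0.0213
```

View pics/w3c.png

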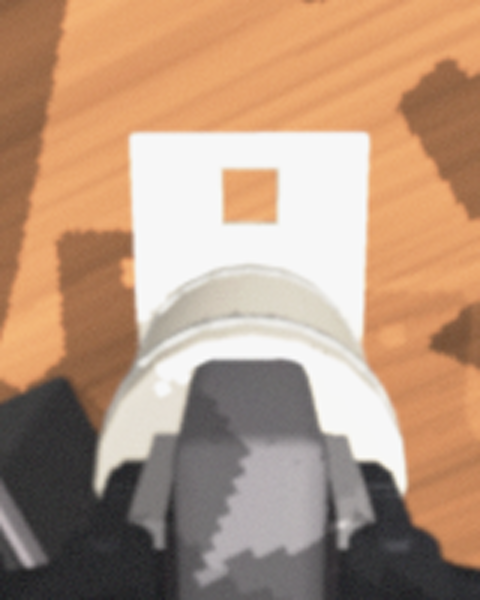

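Count 6. The canister hangs level. Its near hole centre is at crop (250,196), i.e. px (323.3,155.3). From this I get the canister's offset in the grip.

Run:
```python
from h import *
s=arm.get_state();T=rot(s['orientation']);p=s['eef_pos']
for z in (.131,):
    h=ray('w3',240+250/3-.33,90+196/3-.33,z); print(h,T.T@(h-p)*1000)
    e=[ray('w3',240+u/3-.33,90+v/3-.33,z) for u,v in ((131,133),(368,133))]; print([T.T@(x-p)*1000 for x in e])
togo([.5158,.1288,.25],-.329+np.pi/2)
```

```text
[ 0.46435637 -0.32483503  0.131     ] [  0.39429641 -43.90068732  89.30349227]
[array([-31.92750849, -60.86705247,  89.31025463]), array([ 32.46955497, -60.84325418,  89.35189583])]
t 6.25 tcp [ 0.504  -0.3441  0.2202] yaw 1.128 shift [ 43.24 -19.2   -2.92] turn -0.11383115530776222 q6 -1.92 tilt [-0.001  0.001 -1.   ] F [ 0.1  0.7 -5. ] open 0.0213
```

Offset found: the canister origin sits 4.1 mm along tool +y and 0.3 mm along +x of the TCP. The flange edge agrees. Carry it over the dock, high enough to clear the key.

```bash
python3 -m crank '[[[1,-0.5,-1,0],[4,-2,-3,0],[8,-3.8,-3,0],[12,-5.6,-3,0],[16,-7.3,-3,0]]]' >/dev/null; python3 -m crank '[[[4,-1.8,0,0],[8,-3.6,0,0],[12,-5.4,0,0],[16,-7.2,0,0],[20,-9,0,0]]]' >/dev/null; python3 -m crank '[[[3,-1.4,0,0],[5,-2.3,1,0],[6.5,-3,2.5,-0.05],[7.1,-3.3,4,-0.114],[7.1,-3.3,5,-0.114]]]'>/dev/null
python3 -m crank '[[[0,0,0,0],[0,0,0,0],[0,0,0,0],[0,0,0,0],[0,0,0,0]]]'
python3 - <<'E'
from h import *
c=snap('wrist','w4'); togo([.5118,.1298,.175],-.329+np.pi/2)
crop('w4',240,90,160,200,3,'w4c')
print((np.array([proj('w4',[.4703,.1444,.048])])-[240,90])*3)
E
```

```text
clock: 8.25
eef_pos: [0.5122, 0.1287, 0.2019]
orientation: [0.0, 0.814, 0.582, 0.0]
force: [0.2, -0.9, -4.5]
opening: 0.0215
t 8.3 tcp [0.5121 0.1287 0.2017] yaw 1.241 shift [ 0.09 -0.07  2.67] turn -0.00034439840178279724 q6 -1.22 tilt [ 0.001 -0.    -1.   ] F [ 0.1  0.4 -4.5] open 0.0213
[[251.91157203 172.77584247]]
```

View pics/w4c.png

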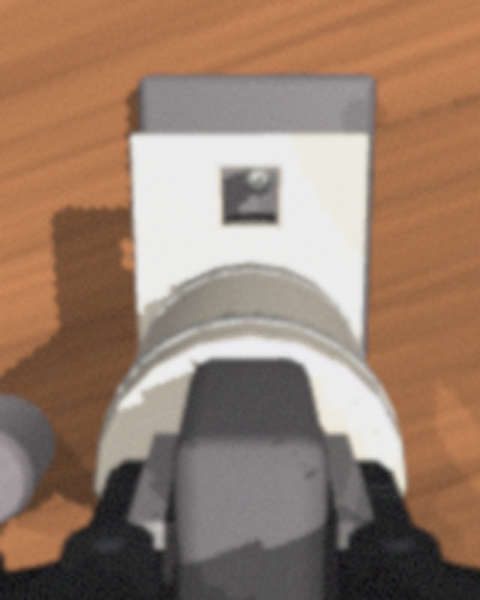

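Count 7. The peg tip shows inside the hole at crop (258,180). The dock's far edge (142-375, 77) is parallel to the flange edge, so yaw is right. I work out the remaining offset.

Run:
```python
from h import *
s=arm.get_state();T=rot(s['orientation']);p=s['eef_pos']
f=lambda u,v,z:np.round(T.T@(ray('w4',240+u/3-.33,90+v/3-.33,z)-p)*1000,2)
print('hole',f(250,196,p[2]-.0893),'peg',f(258,180,.047),'dock edge',f(142,77,.02),f(375,77,.02))
```

```text
hole [  0.3  -43.36  89.27] peg [  3.06 -42.49 154.72] dock edge [-40.13 -78.3  181.69] [ 46.95 -78.25 181.71]
```

```bash
python3 -m crank '[[[0.15,0.06,1,0],[0.29,0.12,2,0],[0.29,0.12,3.2,0],[0.29,0.12,4.2,0],[0.29,0.12,4.2,0]]]'
python3 -m crank '[[[0,0,0,0],[0,0,0,0],[0,0,0,0],[0,0,0,0],[0,0,0,0]]]'
python3 - <<'E'
from h import *
c=snap('wrist','w5'); togo([.5118,.1298,.175],-.329+np.pi/2)
crop('w5',275,115,100,65,8,'w5c')
E
```

```text
clock: 8.8
eef_pos: [0.5121, 0.1313, 0.1566]
orientation: [-0.001, 0.813, 0.582, -0.002]
force: [-1.0, -0.0, -4.7]
opening: 0.0215
clock: 9.3
eef_pos: [0.5141, 0.1313, 0.1596]
orientation: [0.0, 0.813, 0.582, 0.0]
force: [-0.6, -0.3, -3.8]
opening: 0.0216
t 9.35 tcp [0.5141 0.1313 0.1595] yaw 1.242 shift [-0.22 -0.17 -1.55] turn 0.0001744415775262187 q6 -1.22 tilt [ 0.001  0.    -1.   ] F [ 0.2  0.4 -4.1] open 0.0216
```

View pics/w5c.png

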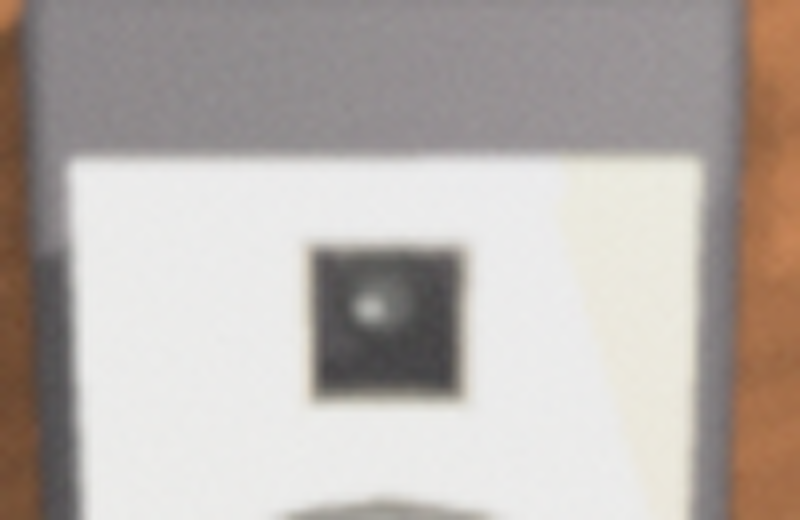

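Count 8. Hole centre at crop (388,323), peg tip about (382,303). Small residual to compute.

Run:
```python
from h import *
s=arm.get_state();T=rot(s['orientation']);p=s['eef_pos']
f=lambda u,v,z:np.round(T.T@(ray('w5',275+u/8-.44,115+v/8-.44,z)-p)*1000,2)
print('hole',f(388,323,p[2]-.0893),'peg',f(382,303,.046),'dock edges x at v=300',f(38,300,.02),f(732,300,.02), 'flange',f(75,300,p[2]-.0893),f(698,300,p[2]-.0893))
```

```text
hole [  0.36 -43.55  89.28] peg [ -0.35 -43.43 113.52] dock edges x at v=300 [-43.85 -41.49 139.51] [ 43.71 -41.46 139.53] flange [-32.13 -45.92  89.27] [ 32.53 -45.9   89.28]
```

```bash
python3 -m crank '[[[-0.05,0.01,0.6,0],[-0.05,0.01,1.2,0],[-0.05,0.01,1.8,0],[-0.05,0.01,2.4,0],[-0.05,0.01,3,0]]]'
python3 -m crank '[[[0,0,0.3,0],[0,0,0.6,0],[0,0,0.8,0],[0,0,0.8,0],[0,0,0.8,0]]]'
```

```text
clock: 9.85
eef_pos: [0.5137, 0.1308, 0.1285]
orientation: [-0.0, 0.813, 0.582, -0.0]
force: [0.8, 0.0, -3.8]
opening: 0.0213
clock: 10.35
eef_pos: [0.5141, 0.1308, 0.1215]
orientation: [0.0, 0.813, 0.582, 0.0]
force: [0.2, -0.3, -4.3]
opening: 0.0213
```

```bash
python3 -m crank '[[[0,0,0.1,0],[0,0,0.1,0],[0,0,0.1,0],[0,0,0.2,0],[0,0,0.2,0]]]'
python3 -m crank '[[[0,0,0,0],[0,0,0,0],[0,0,0,0],[0,0,0,0],[0,0,0,0]]]' 8.5
python3 -m crank '[[[0,0,-1,0],[0,0,-3,0],[0,0,-6,0],[0,0,-9,0],[0,0,-12,0]]]'
python3 -m crank '[[[0,-4,0,0],[0,-6,0,0],[0,-6,0,0],[0,-6,0,0],[0,-6,0,0]]]'
python3 - <<'E'
from h import *
snap('wrist','w6');snap('side','s1');snap('top','t1')
i=cv2.imread('pics/w6.png')[100:330,210:430]; j=cv2.imread('pics/s1.png')[140:255,230:350]; k=cv2.imread('pics/t1.png')[190:280,220:310]
r=lambda a:cv2.resize(a,(400,int(400*a.shape[0]/a.shape[1])),interpolation=cv2.INTER_CUBIC)
a,b,c=r(i),r(j),r(k); H=420; pad=lambda x:cv2.copyMakeBorder(x[:H],0,max(0,H-x.shape[0]),0,0,0)
cv2.imwrite('pics/m1.png',cv2.resize(np.hstack([pad(a),pad(b)]),(800,420)))
togo([.5675,-.1116,.30],1.535)
E
```

```text
clock: 10.85
eef_pos: [0.5143, 0.1308, 0.1214]
orientation: [0.0, 0.813, 0.582, 0.0]
force: [-7.4, -0.5, 11.2]
opening: 0.0215
clock: 11.35
eef_pos: [0.5139, 0.1308, 0.1192]
orientation: [-0.0, 0.813, 0.582, -0.0]
force: [0.3, -0.8, -0.4]
opening: 0.0848
clock: 11.85
eef_pos: [0.5139, 0.1308, 0.2413]
orientation: [0.0, 0.813, 0.582, 0.0]
force: [0.5, 0.0, 0.3]
opening: 0.085
clock: 12.35
eef_pos: [0.4579, 0.1498, 0.2396]
orientation: [0.0, 0.813, 0.582, 0.0]
force: [-0.4, -0.4, 0.1]
opening: 0.0851
t 12.5 tcp [0.4577 0.1498 0.2392] yaw 1.241 shift [-21.18  18.85  -6.08] turn -0.2936709342169139 q6 -1.18 tilt [-0. -0. -1.] F [-0.  -0.1 -0.5] open 0.0849
```

View pics/m1.png

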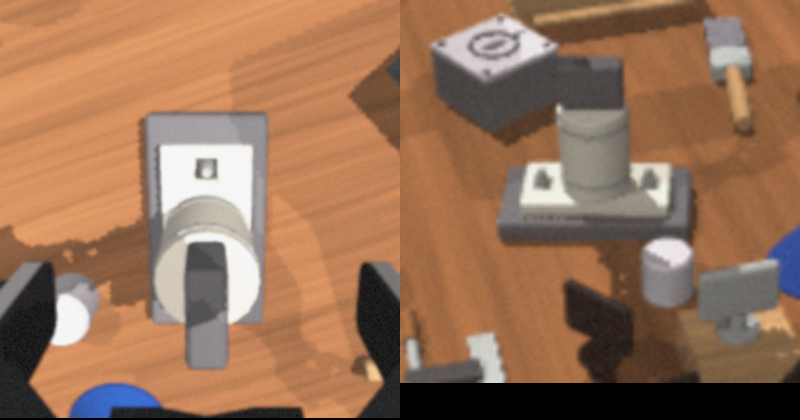

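Count 9. The canister is seated flat, with both pegs standing up through the foot in the side view (crop (543,180) and (650,178)), and it is released. Now the key.

```bash
python3 -m crank '[[[-4,3.6,0,0],[-8,7.2,0,0],[-12,10.7,0,0],[-15,13.4,0,0],[-18,16,0,0]]]' 5 >/dev/null; python3 -m crank '[[[-2,2,1,-0.1],[-3.2,2.9,3,-0.2],[-3.2,2.9,5,-0.29],[-3.2,2.9,7,-0.29],[-3.2,2.9,7,-0.29]]]' >/dev/null;python3 -m crank '[[[0,0,0,0],[0,0,0,0],[0,0,0,0],[0,0,0,0],[0,0,0,0]]]'
python3 - <<'E'
from h import *
snap('wrist','w7'); togo([.5685,-.1116,.067],1.53)
crop('w7',230,110,190,190,4,'w7c')
f=lambda P:(proj('w7',P)-[230,110])*4
print(f([.5685+.032,-.1128,.108]),f([.5685-.032,-.1104,.108]))
E
```

```text
clock: 14.0
eef_pos: [0.5678, -0.1115, 0.1699]
orientation: [0.0, 0.721, 0.693, 0.0]
force: [0.4, 0.0, 0.5]
opening: 0.05
t 14.05 tcp [ 0.5677 -0.1115  0.1697] yaw 1.532 shift [-0.    0.07 10.27] turn 0.0020846521564683584 q6 -1.93 tilt [ 0.001 -0.    -1.   ] F [0.5 0.4 0.3] open 0.0502
[370.84711426 572.92962736] [370.15141877 259.51535019]
```

View pics/w7c.png

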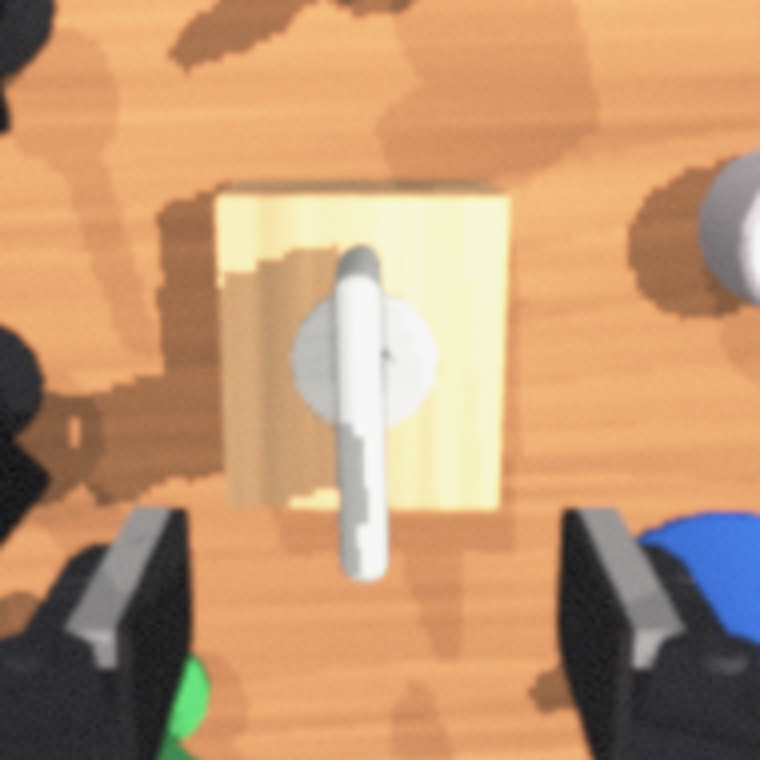

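Count 10. Key top bar runs (360,272)-(365,578), shoulder centre about (364,360), stand corners (217,195), (511,195), (500,508), (228,508). I compute offsets from these.

Run:
```python
from h import *
s=arm.get_state();T=rot(s['orientation']);p=s['eef_pos']
f=lambda u,v,z:np.round(T.T@(ray('w7',230+u/4-.37,110+v/4-.37,z)-p)*1000,2)
print('key',f(360,270,.108),f(365,578,.108),'shoulder',f(364.5,361,.05)); q=[f(*c,.045) for c in ((217,195),(511,195),(500,508),(228,508))];print(q,np.mean(q,0))
```

```text
key [ -2.25 -29.55  61.72] [-1.48 33.59 61.76] shoulder [ -2.05   3.45 119.74]
[array([-37.49, -36.56, 124.73]), array([ 33.26, -36.55, 124.71]), array([ 33.01,  44.29, 124.76]), array([-37.69,  44.3 , 124.78])] [ -2.2275   3.87   124.745 ]
```

```bash
python3 -m crank '[[[-0.2,0.3,2,0],[-0.2,0.3,5,0],[-0.2,0.3,8,0],[-0.2,0.3,10.2,0],[-0.2,0.3,10.2,0]]]' ; python3 -m crank '[[[0,0,0,0],[0,0,0,0],[0,0,0,0],[0,0,0,0],[0,0,0,0]]]'; python3 -m crank '[[[0,0,0,0],[0,0,0,0],[0,0,0,0],[0,0,0,0],[0,0,0,0]]]' 0.2
python3 -m crank '[[[0,0,0,0],[0,0,0,0],[0,0,0,0],[0,0,0,0],[0,0,0,0]]]'
python3 - <<'E'
from h import *
togo([.47,.35,.26],.48+np.pi/2)
E
```

```text
clock: 14.55
eef_pos: [0.5676, -0.1124, 0.0637]
orientation: [-0.003, 0.721, 0.693, -0.001]
force: [0.1, -0.5, -0.9]
opening: 0.0497
clock: 15.05
eef_pos: [0.5708, -0.1138, 0.068]
orientation: [0.001, 0.721, 0.693, 0.0]
force: [-0.4, -0.4, 0.1]
opening: 0.0497
clock: 15.55
eef_pos: [0.5704, -0.1137, 0.0673]
orientation: [-0.0, 0.721, 0.693, -0.0]
force: [-0.3, -0.8, 0.9]
opening: 0.0094
clock: 16.05
eef_pos: [0.5704, -0.1137, 0.0673]
orientation: [0.0, 0.721, 0.693, -0.0]
force: [-1.4, -0.9, 0.7]
opening: 0.009
t 16.05 tcp [ 0.5704 -0.1137  0.0673] yaw 1.532 shift [ 45.94 -11.83 -19.28] turn -0.5188199918976406 q6 -1.94 tilt [-0. -0. -1.] F [-1.4 -0.9  0.7] open 0.009
```

```bash
python3 -m crank '[[[0,0,-3,0],[0,0,-7,0],[0,0,-11,0],[0,0,-15,0],[0,0,-19,0]]]'; python3 -m crank '[[[4,-0.6,0,0],[8,-1.2,0,0],[12,-1.9,0,0],[16,-2.5,0,0],[20,-3.1,0,0]]]'>/dev/null;python3 -m crank '[[[4,-0.6,0,0],[8,-1.2,0,0],[12,-1.9,0,0],[16,-2.5,0,0],[20,-3.1,0,0]]]'>/dev/null; python3 -m crank '[[[4,-0.6,0,-0.1],[8,-1.2,0,-0.2],[8.4,-1.3,2,-0.3],[8.4,-1.3,4,-0.4],[8.4,-1.3,6,-0.52]]]'
python3 -m crank '[[[0,0,2,0],[0,0,4,0],[0,0,6,0],[0,0,6.5,0],[0,0,6.5,0]]]'
python3 -m crank '[[[0,0,0,0],[0,0,0,0],[0,0,0,0],[0,0,0,0],[0,0,0,0]]]'
python3 - <<'E'
from h import *
c=snap('wrist','w8'); togo([.4705,.351,.112],.48+np.pi/2)
print(proj('w8',[.4705,.351,.06]))
crop('w8',240,60,170,150,4.7,'w8c');print((proj('w8',[.4705,.351,.06])-[240,60])*4.7)
E
```

```text
clock: 16.55
eef_pos: [0.57, -0.1131, 0.2583]
orientation: [-0.001, 0.721, 0.693, 0.0]
force: [-0.5, -0.5, -1.7]
opening: 0.0093
clock: 18.05
eef_pos: [0.5135, 0.3736, 0.1958]
orientation: [-0.0, 0.516, 0.857, -0.0]
force: [-0.6, 0.1, -0.3]
opening: 0.0092
clock: 18.55
eef_pos: [0.5133, 0.3726, 0.131]
orientation: [-0.001, 0.518, 0.855, -0.001]
force: [1.0, 0.3, -1.5]
opening: 0.0095
clock: 19.05
eef_pos: [0.5144, 0.373, 0.1326]
orientation: [0.0, 0.518, 0.855, 0.0]
force: [0.4, 0.8, -0.9]
opening: 0.0091
t 19.1 tcp [0.5143 0.373  0.1325] yaw 2.052 shift [ 0.08 -4.9   2.05] turn 0.0012440628065077952 q6 -1.61 tilt [ 0.  0. -1.] F [ 0.2 -0.4 -1.5] open 0.0092
[323.83768978 149.35062543]
[394.03714197 419.9479395 ]
```

View pics/w8c.png

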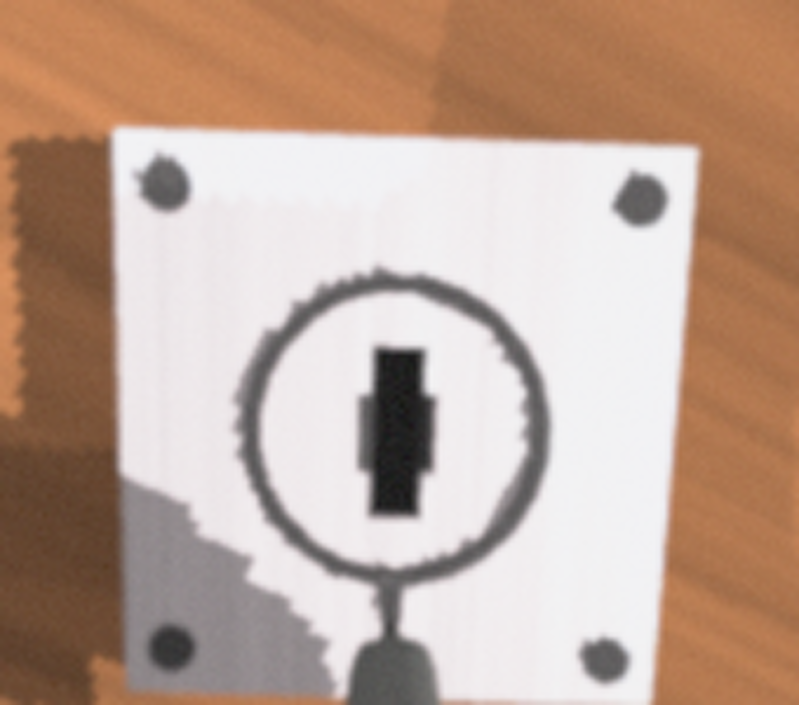

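Count 11. Keyhole centre at crop (397,432), its axis turned about +0.03 relative to the tool, and the pointer is at home. Now I measure the key in the hand along its length with profiles.

Run:
```python
from h import *
s=arm.get_state();T=rot(s['orientation']);p=s['eef_pos']
f=lambda u,v,z:np.round(T.T@(ray('w8',240+u/4.7-.39,60+v/4.7-.39,z)-p)*1000,2)
print('keyhole',f(397,432,.06),'ends',f(398,348,.06),f(393,516,.06)); q=[f(*c,.06) for c in ((113,128),(698,147),(652,703),(127,690))];print(q,np.mean(q,0))
zt=p[2]+.041
print('handle end',f(393.5,680,p[2]+.015))
g=cv2.cvtColor(cv2.imread('pics/w8.png'),cv2.COLOR_BGR2GRAY).astype(int)
for v in range(190,310,2): print(v,g[v,316:332:3],end=' | ')
print([np.round(proj('w8',p+T@np.array([0,y,-.041])),1) for y in (-.032,.032)])
a=cv2.cvtColor(cv2.imread('pics/w7.png'),cv2.COLOR_BGR2GRAY).astype(int)
print('\nw7 row', a[165:225,333].tolist(),'\n',a[200,295:345].tolist())
print(a[170:262,320].tolist())
```

```text
keyhole [  0.97 -47.39  72.5 ] ends [  1.12 -60.76  72.5 ] [  0.3  -33.57  72.51]
[array([-42.96, -93.81,  72.48]), array([ 47.62, -91.02,  72.49]), array([45.16, -1.03, 72.52]), array([-45.69,  -3.37,  72.52])] [  1.0325 -47.3075  72.5025]
handle end [  0.47 -29.74 -15.01]
190 [238 221  90 185 239 238] | 192 [238 231  86 203 239 236] | 194 [238 228  80 198 237 236] | 196 [223 147  86 108 169 233] | 198 [144  84  86  85 101 198] | 200 [ 95  85  87  91 102 157] | 202 [ 85  85  89  89  99 128] | 204 [ 86  84  89  91 101 120] | 206 [ 84  83  86  87  98 116] | 208 [ 85  85  88  87  96 111] | 210 [ 86  85  87  91  99 108] | 212 [ 83  86  89  94 102 110] | 214 [ 84  89  90  91 102 108] | 216 [ 90  99  99  92 100 111] | 218 [100 124 131 109 105 109] | 220 [122 155 168 157 159 136] | 222 [153 179 196 204 207 195] | 224 [151 184 213 222 224 216] | 226 [159 191 217 233 233 203] | 228 [170 193 220 240 240 226] | 230 [164 197 224 241 240 228] | 232 [153 197 224 240 240 228] | 234 [156 193 225 241 240 227] | 236 [160 197 224 241 239 227] | 238 [156 190 224 242 240 228] | 240 [151 185 223 241 241 
[... 1464 characters left out ...]
158, 160, 160, 163, 167, 171, 180, 186, 187, 187, 187, 187, 186, 188, 187, 181, 174, 191, 217, 231, 239, 244, 246, 247, 247, 247, 246, 241, 217, 212, 222, 228, 239, 241, 241, 241, 242, 242, 244, 246, 246, 245, 241, 238, 240, 240, 240, 240]
[231, 188, 162, 162, 164, 165, 170, 174, 197, 228, 242, 246, 247, 247, 247, 247, 247, 247, 247, 247, 247, 247, 247, 247, 247, 247, 247, 247, 247, 247, 247, 247, 247, 247, 247, 247, 247, 247, 247, 247, 247, 247, 247, 247, 247, 247, 247, 247, 243, 220, 203, 200, 201, 202, 203, 202, 199, 199, 200, 200, 196, 194, 188, 187, 187, 186, 186, 185, 188, 187, 197, 226, 243, 244, 244, 243, 240, 233, 229, 228, 228, 228, 226, 225, 216, 195, 178, 174, 174, 171, 176, 179]
```

The keyhole is at tool (1.0,-47.4) mm and the key at about (0.45,0.3) mm. So the shift is (0.05,-4.77) cm and the turn +0.03. Then descend gently.

```bash
python3 -m crank '[[[0.02,-1.5,0,0.01],[0.04,-3,0.3,0.02],[0.05,-4.2,0.8,0.03],[0.05,-4.77,1.2,0.03],[0.05,-4.77,1.6,0.03]]]' ; python3 -m crank '[[[0,0,0,0],[0,0,0,0],[0,0,0.3,0],[0,0,0.6,0],[0,0,0.8,0]]]';python3 -m crank '[[[0,0,0.2,0],[0,0,0.4,0],[0,0,0.6,0],[0,0,0.6,0],[0,0,0.6,0]]]'
python3 - <<'E'
from h import *
togo([.4705,.351,.0823],.51+np.pi/2)
E
```

```text
clock: 19.6
eef_pos: [0.4713, 0.3511, 0.1161]
orientation: [-0.0, 0.531, 0.847, -0.0]
force: [-1.3, -0.7, -1.1]
opening: 0.0087
clock: 20.1
eef_pos: [0.4717, 0.3513, 0.1079]
orientation: [-0.0, 0.531, 0.847, -0.0]
force: [-0.5, 0.1, -1.8]
opening: 0.0092
clock: 20.6
eef_pos: [0.4717, 0.3513, 0.1023]
orientation: [-0.0, 0.531, 0.847, 0.0]
force: [-0.4, -0.0, -1.4]
opening: 0.0093
t 20.6 tcp [0.4717 0.3513 0.1023] yaw 2.022 shift [ 0.03 -0.12  2.  ] turn -0.058826938081478986 q6 -1.59 tilt [-0.  0. -1.] F [-0.4 -0.  -1.4] open 0.0093
```

The bit is 8 mm into the keyhole with no contact force. Continue down.

```bash
python3 -m crank '[[[0,0,0.4,0],[0,0,0.8,0],[0,0,1.2,0],[0,0,1.6,0],[0,0,1.8,0]]]' ; python3 -m crank '[[[0,0,0.1,0],[0,0,0.2,0],[0,0,0.25,0],[0,0,0.25,0],[0,0,0.25,0]]]'
python3 - <<'E'
from h import *
togo([.4705,.351,.0823]);print(arm.get_state()['moment'])
E
```

```text
clock: 21.1
eef_pos: [0.4714, 0.3511, 0.0836]
orientation: [-0.0, 0.531, 0.847, -0.0]
force: [0.0, -0.8, -0.7]
opening: 0.009
clock: 21.6
eef_pos: [0.4719, 0.3514, 0.0823]
orientation: [0.0, 0.531, 0.847, 0.0]
force: [-2.1, -0.7, 3.1]
opening: 0.0095
t 21.6 tcp [0.4719 0.3514 0.0823] yaw 2.022 shift [ 0.03 -0.14  0.  ] turn None q6 -1.59 tilt [ 0.  0. -1.] F [-2.1 -0.7  3.1] open 0.0095
[-0.18624387  0.25776612  0.02510002]
```

```bash
Q='import h;s=h.arm.get_state();print(h.np.round(s["moment"],2),h.np.round(s["force"],1));h.togo([.4705,.351,.0823])'
python3 -m crank '[[[0,0,0,0.1],[0,0,0,0.2],[0,0,0,0.3],[0,0,0,0.4],[0,0,0,0.5]]]' ; python3 -c "$Q"; python3 -m crank '[[[0,0,0,0.1],[0,0,0,0.2],[0,0,0,0.3],[0,0,0,0.4],[0,0,0,0.5]]]'; python3 -c "$Q";python3 -m crank '[[[0,0,0,0.08],[0,0,0,0.16],[0,0,0,0.22],[0,0,0,0.25],[0,0,0,0.25]]]'; python3 -c "$Q"
```

```text
clock: 22.1
eef_pos: [0.4721, 0.3516, 0.0823]
orientation: [0.0, 0.726, 0.688, 0.001]
force: [-1.1, -0.2, 1.7]
opening: 0.0095
[-0.03  0.25  0.05] [-1.1 -0.2  1.7]
t 22.1 tcp [0.4721 0.3516 0.0823] yaw 1.518 shift [-0.06 -0.15  0.  ] turn None q6 -1.08 tilt [ 0.001  0.001 -1.   ] F [-1.1 -0.2  1.7] open 0.0095
clock: 22.6
eef_pos: [0.4721, 0.3515, 0.0823]
orientation: [0.0, 0.873, 0.487, 0.001]
force: [-1.0, -0.7, 1.8]
opening: 0.0095
[-0.1   0.2   0.02] [-1.  -0.7  1.8]
t 22.6 tcp [0.4721 0.3515 0.0823] yaw 1.018 shift [-0.13 -0.11  0.  ] turn None q6 -0.58 tilt [ 0.001  0.001 -1.   ] F [-1.  -0.7  1.8] open 0.0095
clock: 23.1
eef_pos: [0.4722, 0.3515, 0.0823]
orientation: [-0.0, 0.926, 0.377, 0.001]
force: [-0.9, -0.7, 3.7]
opening: 0.0093
[-0.06  0.18  0.03] [-0.9 -0.7  3.7]
t 23.1 tcp [0.4722 0.3515 0.0823] yaw 0.772 shift [-0.16 -0.08  0.  ] turn None q6 -0.34 tilt [ 0.001  0.001 -1.   ] F [-0.9 -0.7  3.7] open 0.0093
```

```bash
Q='import h;s=h.arm.get_state();print(h.np.round(s["moment"],2),h.np.round(s["force"],1));h.togo([.4705,.351,.0823])'
python3 -m crank '[[[0,0,0,0.02],[0,0,0,0.04],[0,0,0,0.04],[0,0,0,0.04],[0,0,0,0.04]]]' >/dev/null; python3 -c "$Q"; python3 -m crank '[[[0,0,0,0.02],[0,0,0,0.04],[0,0,0,0.04],[0,0,0,0.04],[0,0,0,0.04]]]' >/dev/null; python3 -c "$Q"
```

```text
[-0.03  0.22 -0.  ] [-0.5  0.3  6. ]
t 23.6 tcp [0.4721 0.3515 0.0823] yaw 0.731 shift [-0.16 -0.07  0.  ] turn None q6 -0.3 tilt [ 0.001  0.001 -1.   ] F [-0.5  0.3  6. ] open 0.0092
[0.02 0.21 0.25] [-0.1 -0.2  4.8]
t 24.1 tcp [0.4721 0.3515 0.0823] yaw 0.692 shift [-0.16 -0.07  0.  ] turn None q6 -0.26 tilt [ 0.001  0.    -1.   ] F [-0.1 -0.2  4.8] open 0.0093
```

The moment rose to 0.25 N m at a turn of 1.33, so it is at the stop. One more small nudge to confirm, then back home: 1.37 back plus the 0.08 play, then centre.

```bash
Q='import h;s=h.arm.get_state();print(h.np.round(s["moment"],2),h.np.round(s["force"],1));h.togo([.4705,.351,.0823])'
python3 -m crank '[[[0,0,0,0.02],[0,0,0,0.04],[0,0,0,0.04],[0,0,0,0.04],[0,0,0,0.04]]]' >/dev/null; python3 -c "$Q"
python3 -m crank '[[[0,0,0,-0.1],[0,0,0,-0.2],[0,0,0,-0.3],[0,0,0,-0.4],[0,0,0,-0.5]]]' >/dev/null; python3 -m crank '[[[0,0,0,-0.1],[0,0,0,-0.2],[0,0,0,-0.3],[0,0,0,-0.4],[0,0,0,-0.5]]]'>/dev/null; python3 -c "$Q";python3 -m crank '[[[0,0,0,-0.08],[0,0,0,-0.16],[0,0,0,-0.24],[0,0,0,-0.32],[0,0,0,-0.37]]]'>/dev/null; python3 -c "$Q"
python3 -m crank '[[[0,0,0,-0.03],[0,0,0,-0.06],[0,0,0,-0.08],[0,0,0,-0.08],[0,0,0,-0.08]]]'>/dev/null; python3 -c "$Q"
```

```text
[0.   0.17 0.84] [ 0.2 -0.6  4.5]
t 24.6 tcp [0.4722 0.3515 0.0823] yaw 0.654 shift [-0.16 -0.06  0.  ] turn None q6 -0.22 tilt [ 0.001 -0.    -1.   ] F [ 0.2 -0.6  4.5] open 0.0099
[-0.08  0.1  -0.11] [-0.3 -0.4  4.4]
t 25.6 tcp [0.4724 0.3515 0.0823] yaw 1.655 shift [-0.04 -0.19  0.  ] turn None q6 -1.22 tilt [ 0.001  0.001 -1.   ] F [-0.3 -0.4  4.4] open 0.0094
[ 0.02  0.11 -0.11] [-0.8  0.4  5.2]
t 26.1 tcp [0.4723 0.3516 0.0823] yaw 2.024 shift [ 0.02 -0.19 -0.  ] turn None q6 -1.59 tilt [ 0.001  0.001 -1.   ] F [-0.8  0.4  5.2] open 0.0094
[ 0.03  0.11 -0.06] [0.8 0.6 5.4]
t 26.6 tcp [0.4723 0.3516 0.0823] yaw 2.102 shift [ 0.04 -0.18  0.  ] turn None q6 -1.67 tilt [ 0.001  0.001 -1.   ] F [0.8 0.6 5.4] open 0.009
```

```bash
Q='import h;s=h.arm.get_state();print(h.np.round(s["moment"],2),h.np.round(s["force"],1));h.togo([.4705,.351,.0823])'
python3 -m crank '[[[0,0,0,-0.02],[0,0,0,-0.02],[0,0,0,-0.02],[0,0,0,-0.02],[0,0,0,-0.02]]]' >/dev/null; python3 -c "$Q"
python3 -m crank '[[[0,0,0,-0.02],[0,0,0,-0.02],[0,0,0,-0.02],[0,0,0,-0.02],[0,0,0,-0.02]]]' >/dev/null; python3 -c "$Q"
python3 - <<'E'
from h import *
snap('top','t2');snap('side','s2');snap('wrist','w9')
E
```

```text
[ 0.03  0.09 -0.03] [0.1 0.9 4.7]
t 27.1 tcp [0.4723 0.3516 0.0823] yaw 2.121 shift [ 0.04 -0.18  0.  ] turn None q6 -1.69 tilt [ 0.001  0.001 -1.   ] F [0.1 0.9 4.7] open 0.0096
[-0.05  0.12 -0.23] [0.3 0.5 5.3]
t 27.6 tcp [0.4723 0.3516 0.0823] yaw 2.141 shift [ 0.04 -0.18  0.  ] turn None q6 -1.71 tilt [ 0.001  0.001 -1.   ] F [0.3 0.5 5.3] open 0.009
```

A hard home stop shows at yaw 2.14 (-0.23 N m). Centre the bit in its play (+0.115), then draw it out.

```bash
Q='import h;s=h.arm.get_state();print(h.np.round(s["moment"],2),h.np.round(s["force"],1));h.togo([.5704,-.1137,.26],1.532)'
python3 -m crank '[[[0,0,0,0.06],[0,0,0,0.115],[0,0,0,0.115],[0,0,0,0.115],[0,0,0,0.115]]]' >/dev/null; python3 -c "$Q"
python3 -m crank '[[[0,0,-0.3,0],[0,0,-0.6,0],[0,0,-0.9,0],[0,0,-1.2,0],[0,0,-1.5,0]]]'; python3 -c "$Q"
```

```text
[-0.02  0.17 -0.06] [ 0.7 -0.6  5.8]
t 28.25 tcp [0.4722 0.3514 0.0823] yaw 2.026 shift [-46.09 -11.63 -17.78] turn 0.49444323878543894 q6 -1.59 tilt [ 0.001  0.    -1.   ] F [ 0.7 -0.6  5.8] open 0.0096
clock: 28.75
eef_pos: [0.4716, 0.3513, 0.0969]
orientation: [-0.0, 0.529, 0.849, -0.0]
force: [0.4, -1.1, -0.6]
opening: 0.0097
[0.01 0.05 0.  ] [ 0.4 -1.1 -0.6]
t 28.75 tcp [0.4716 0.3513 0.0969] yaw 2.027 shift [-46.09 -11.62 -16.31] turn 0.4950136350361367 q6 -1.59 tilt [-0. -0. -1.] F [ 0.4 -1.1 -0.6] open 0.0097
```

```bash
python3 -m crank '[[[0,0,-2,0],[0,0,-5,0],[0,0,-9,0],[0,0,-13,0],[0,0,-16.3,0]]]'>/dev/null; python3 -m crank '[[[-4,-1,0,0],[-8,-2,0,0],[-12,-3,0,0],[-16,-4,0,0],[-20,-5,0,0]]]'>/dev/null;  python3 -m crank '[[[-4,-1,0,0],[-8,-2,0,0],[-12,-3,0,0],[-16,-4,0,0],[-20,-5,0,0]]]'>/dev/null; python3 -m crank '[[[-3.5,-0.9,0,0.1],[-6.1,-1.6,0,0.2],[-6.1,-1.6,0,0.3],[-6.1,-1.6,2,0.4],[-6.1,-1.6,4,0.495]]]'; python3 -m crank '[[[0,0,3,0],[0,0,6,0],[0,0,8,0],[0,0,9.5,0],[0,0,9.5,0]]]'
python3 -m crank '[[[0,0,0,0],[0,0,0,0],[0,0,0,0],[0,0,0,0],[0,0,0,0]]]'
python3 - <<'E'
from h import *
togo([.5704,-.1137,.0673],1.532); togo([.5708,-.1137,.0673],1.532)
E
```

```text
clock: 30.75
eef_pos: [0.5711, -0.1142, 0.2201]
orientation: [0.001, 0.722, 0.692, 0.0]
force: [0.1, -0.3, -1.7]
opening: 0.0096
clock: 31.25
eef_pos: [0.5691, -0.113, 0.1225]
orientation: [-0.002, 0.721, 0.693, -0.001]
force: [-0.5, -0.2, -1.1]
opening: 0.0093
clock: 31.75
eef_pos: [0.571, -0.1138, 0.1253]
orientation: [0.0, 0.721, 0.693, 0.0]
force: [-0.2, 0.9, -1.7]
opening: 0.0098
t 31.75 tcp [ 0.571  -0.1138  0.1253] yaw 1.532 shift [ 0.01 -0.06  5.8 ] turn 7.773234953578623e-05 q6 -1.94 tilt [ 0.001 -0.    -1.   ] F [-0.2  0.9 -1.7] open 0.0098
t 31.75 tcp [ 0.571  -0.1138  0.1253] yaw 1.532 shift [ 0.01 -0.02  5.8 ] turn 7.773234953578623e-05 q6 -1.94 tilt [ 0.001 -0.    -1.   ] F [-0.2  0.9 -1.7] open 0.0098
```

Already within 0.6 mm of the pick-up pose. Lower 5.8 cm.

```bash
python3 -m crank '[[[0,0,0.8,0],[0,0,1.6,0],[0,0,2.4,0],[0,0,3,0],[0,0,3.6,0]]]';python3 -m crank '[[[0,0,0.6,0],[0,0,1.2,0],[0,0,1.8,0],[0,0,2.1,0],[0,0,2.1,0]]]';python3 -m crank '[[[0,0,0.1,0],[0,0,0.15,0],[0,0,0.15,0],[0,0,0.15,0],[0,0,0.15,0]]]'
```

```text
clock: 32.25
eef_pos: [0.5704, -0.1135, 0.0878]
orientation: [-0.0, 0.721, 0.693, -0.0]
force: [0.5, 0.3, -1.1]
opening: 0.0094
clock: 32.75
eef_pos: [0.5708, -0.1138, 0.0677]
orientation: [0.0, 0.721, 0.693, -0.0]
force: [0.5, 0.2, -1.3]
opening: 0.0092
clock: 33.25
eef_pos: [0.571, -0.1138, 0.0673]
orientation: [0.0, 0.721, 0.693, 0.0]
force: [-2.8, 1.7, 5.6]
opening: 0.0092
```

Touching down at z = 0.0673, the same height as at pick-up. Release to 5 cm, rise and look.

```bash
python3 -m crank '[[[0,0,0,0],[0,0,0,0],[0,0,0,0],[0,0,0,0],[0,0,0,0]]]' 5;python3 -m crank '[[[0,0,-1,0],[0,0,-3,0],[0,0,-6,0],[0,0,-10,0],[0,0,-14,0]]]';python3 -m crank '[[[0,-3,0,0],[0,-7,0,0],[0,-10,0,0],[0,-13,0,0],[0,-13,0,0]]]';python3 -m crank '[[[0,0,0,0],[0,0,0,0],[0,0,0,0],[0,0,0,0],[0,0,0,0]]]'
python3 - <<'E'
from h import *
snap('side','s3');snap('top','t3')
a=cv2.imread('pics/s3.png')[130:290,225:395]; b=cv2.imread('pics/t3.png')[130:290,130:480]; 
A=cv2.resize(a,None,fx=1.65*1.4,fy=1.65*1.4,interpolation=cv2.INTER_CUBIC); 
b=cv2.imread('pics/t3.png')[140:285,130:300]; B=cv2.resize(b,(392,int(392*145/170)),interpolation=cv2.INTER_CUBIC)
H=max(A.shape[0],B.shape[0]); P=lambda x:cv2.copyMakeBorder(x,0,H-x.shape[0],0,0,0)
cv2.imwrite('pics/fin.png',np.hstack([P(A),P(B)]))
d=cv2.absdiff(cv2.imread('pics/t0.png'),cv2.imread('pics/t3.png')).max(2)
n,_,st,ce=cv2.connectedComponentsWithStats((cv2.medianBlur(d,3)>45).astype('uint8'))
print([(s[:5].tolist()) for s in st[1:] if s[4]>12])
E
```

```text
clock: 33.75
eef_pos: [0.5707, -0.1136, 0.0662]
orientation: [-0.0, 0.721, 0.693, -0.0]
force: [0.7, -0.5, 0.4]
opening: 0.0497
clock: 34.25
eef_pos: [0.5704, -0.1135, 0.2082]
orientation: [-0.0, 0.721, 0.693, -0.0]
force: [0.7, -0.2, -0.6]
opening: 0.0502
clock: 34.75
eef_pos: [0.4383, -0.108, 0.2064]
orientation: [-0.0, 0.721, 0.693, -0.0]
force: [0.4, 0.7, 0.2]
opening: 0.05
clock: 35.25
eef_pos: [0.4411, -0.1086, 0.2062]
orientation: [-0.0, 0.721, 0.693, -0.0]
force: [0.8, -0.1, -0.4]
opening: 0.0501
[[237, 205, 46, 61, 1421], [118, 210, 378, 190, 23657], [281, 214, 19, 28, 303], [362, 219, 4, 8, 17], [479, 220, 11, 7, 46], [388, 244, 6, 8, 19], [258, 397, 8, 3, 15]]
```

View pics/fin.png

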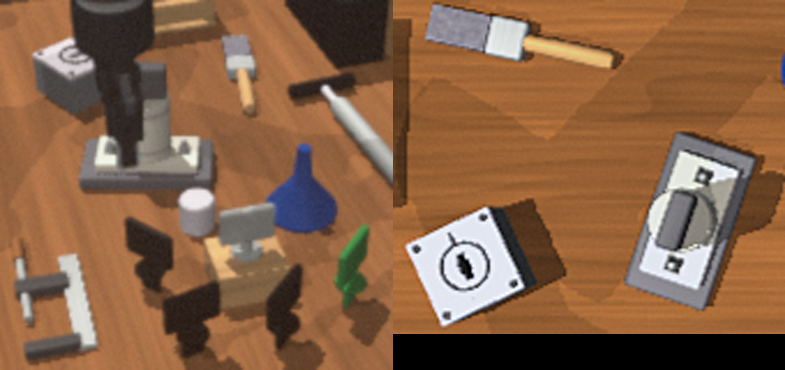

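Count 12. The key stands in its stand with its shoulder on the block, the canister is flat on both pegs, and the lock pointer faces its mark. One numeric check of the lock patch before handing in.

Run:
```python
from h import *
g=lambda n:cv2.imread(f'pics/{n}.png',0)[240:272,144:180].astype(int)
d=abs(g('t0')-g('t3')); print('lock patch max/mean diff',d.max(),round(d.mean(),1), 'n>40',(d>40).sum())
```

```text
lock patch max/mean diff 23 2.2 n>40 0
```

The lock ring and pointer patch matches the start image, so the rotor is home. Hand in.

```bash
python3 -c "from plant import arm; print(arm.close_job())"
```

```text
the job is handed in; nothing more can be done
None
```

I did the whole job in the order asked and handed it in at about 35 s on the robot's clock, against the 72 s limit. The hand-in gave no verdict.

- **Canister:** it sits flat on the base, upright and released. Pictures from the side and from above show both pegs through its foot.
- **Key in the lock:** it went fully in, meeting the plate at the expected height. I turned it clockwise to the stop, where the resisting moment rose to 0.84 N m. Then I turned it back until it met the home stop, and it drew out without resistance.
- **Key in its stand:** it is back with its shoulder on the block, set down at the same height as when I picked it up.
- **Last checks:**
  - The lock's ring and pointer match the start picture, so the rotor is home.
  - Nothing was touching the robot, whose largest force reading on the way was about 13 N.
  - I compared the whole bench from above before and after. It showed only small changes apart from the canister move and one large area around the lock, dock and arm shadow. I took that area to be shadow and did not check the objects inside it one by one.

The camera-based position of the base was about 2–3 mm off, so I corrected it with the wrist camera before lowering the canister. The total turn between stops came to about 1.43 rad, slightly more than the 1.36 rad expected; the key probably slipped a little in the fingers.

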